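# Close the shaker's guard cover and lock it with its pin

### The job

Lower the open guard cover of the sample shaker gently, without slamming it, until it lies fully shut on the case. Then pick up the red-handled locking pin and push it through the steel eye on the case and on through the eye on the cover until its handle comes up against the case's eye plate, and leave it there. Leave the dish, bottle and beaker standing where they are.

Things in the scene. Friction and masses are not known exactly. Their poses are not given: they have to be found in the camera images.
- shaker: Bench-top sample shaker, fixed to the bench: cream case 220 (x) x 200 (y) x 100 mm high, open on top, steel bowl inside, grey control panel on its -x face. Origin: centre of the underside, on the bench; z up. The cover's hinge runs along the top of its +y side; the steel case eye is on its -y side.
- guard (a joint): Angle, rad, of the guard cover (orange frame, clear window, 220 x 190 x 8 mm): 0 = shut on the case rim, its stop; up to 1.4 as the free edge (-y side) rises and swings towards +y. Starts part open. The stiff hinge holds it where it is left; 1 to 6 N on the outer (top) face near the free edge pushes it down. Over 0.8 rad/s (15 cm/s at the free edge) in the last 0.25 rad is a slam.
- hinge (a point): Middle of the cover's hinge line on the case, 90 mm to +y of the shaker's centre, 100 mm above the bench; the line runs along the shaker's x axis. The cover's underside passes through it; its top face lies 8 mm off.
- cover_edge (a point): Good place to push: point on the cover's outer (top) face, on the 40 mm wide orange strip along the free edge, 170 mm from the hinge line (20 mm from the free edge) and 70 mm to the shaker's -x side of the eyes. Axes turn with the cover: z is the outward normal of the top face, y points to the hinge.
- case_eye (a point): Centre of a 17 mm round hole along the shaker's y axis, in the fixed upright steel plate (40 wide x 40 high x 6 mm thick) on the case's -y side, 128 mm above the bench. The point is mid-thickness: the outer face is 3 mm to -y. Its bracket's top is 20 mm below the point. The pin enters from -y, moving to +y. Axes as the shaker's.
- cover_eye (a point): Centre of the matching 17 mm eye in an equal plate (40 x 40 x 6 mm) standing on the cover's top face near the free edge; moves with the cover. Only when the cover is shut is it in line with the case eye, 44 mm beyond it to +y (axes then as the shaker's).
- pin: Loose locking pin lying on the bench, about 0.11 kg: red handle block 24 (x) x 66 (y) x 28 mm high, with a 10 mm steel shaft 78 mm long from the middle of its +y end, the last 10 mm tapered. Origin: centre of the handle's underside (on the bench at the start); y runs along the shaft to the tip, z up. The shaft axis is 14 mm above the origin. Pinch the handle across its 24 mm width.
- pin_neck (a point): Point on the shaft axis where the shaft leaves the handle, 33 mm to the pin's +y of its origin and 14 mm up. Fully home, the handle's face here touches the case eye's plate.
- pin_tip (a point): Tip of the pin's shaft, 78 mm beyond pin_neck.
- dish: Bystander: low steel dish, 80 mm across, 40 mm high, on the bench. Origin: centre of underside.
- reagent: Bystander: white bottle with blue cap, 70 mm across, 150 mm high. Origin: centre of underside.
- beaker: Bystander: steel beaker, 80 mm across, 90 mm high. Origin: centre of underside.
There are look-alikes about, which are no part of the job. There is more than one size of the pin; the one meant has the size given above.

How it is judged:
By the outcome, as a careful person would: the job done as asked, in the order asked, and still so for the second after the job is handed in, with the robot touching nothing.
It also fails if it takes over 61 s, if anything falls off the work surface, if the arm or the gripper's body presses on something with over 40 N, if the wrist force passes 120 N, or if a joint passes its speed limit or range.

### The arm

A 6-joint arm with a two-finger parallel gripper is mounted at the origin on the work surface. World frame = base frame: x ahead of the robot, y to its left, z up, the work surface at z = 0. Lengths are in m, angles in rad, forces in N, time in s.
With the tool pointing down it reaches from about 0.3 to 0.85 m from the base axis. Payload 4.2 kg.
Tool frame: the origin (TCP) lies between the finger pads; the fingertips stand 14 mm ahead of it and the grasp point (between the pads) lies 5 mm behind it; z points along the fingers, y is the direction in which the jaws open and shut (so a half turn about z gives the same grasp; the last joint's range is limited). The gripper opens to 91 mm and grips with 3 to 60 N. Pads are 32 mm wide; open, the fingers measure 118 mm over their backs; the gripper's body (76 mm by 178 mm) begins 60 mm behind the grasp point.
Start: joints at [-1.172, 0.32, 1.565, -0, 1.257, -0.02], TCP at [0.234, -0.525, 0.228] pointing down, gripper open.
Joint ranges: [-3.11, 3.11], [-0.84, 2.01], [0.21, 2.61], [-1.34, 4.49], [0.05, 2.63], [-2.56, 2.56]. Speed limits (rad/s): [2.57, 2.57, 3.14, 3.14, 3.14, 3.14].

### API

Orientations are given as [roll, pitch, yaw] about the fixed x, y, z axes, in that order (R = Rz(yaw) Ry(pitch) Rx(roll)).
In Python, from rig import manip gives the robot as it stands.
- The arm moves only by the tool apply_moves, never from a script. Its argument "commands" is a list of rows, each a list of 7 numbers: the closure, from 0 (fully open) to 1 (shut), then the shift along the world's x, y, z scaled (see below), then the turn, a rotation vector about the world's x, y, z scaled (see below). In form: [[grip, dx, dy, dz, rx, ry, rz], ...]. A call has 1 to 5 rows; each row shifts and turns the commanded pose from where the row before left it; what a row does not reach is not made up. The controller multiplies each number of a shift by 0.04 m and each number of a turn by 0.1 rad. A row lasts 1/12 s, in which the tool goes at most 41.7 mm and 7.16 degrees, less where a joint would pass 70% of its speed; a pose out of reach is approached as far as the arm can. A call with a number of a shift or a turn outside -1 to 1 is refused whole. A call with a gripper value outside its range is refused whole. The fingers move at their own pace and stop on an object; the grip force is fixed at half the most. Time passes only in rows, so rows that do not move let the fingers close. It gives the time, the measured TCP pose, the force and the opening at its end, in the units of the state.
- manip.read_state(): the state, without advancing time (a new reading comes with each control period).
- manip.camera(name): name is "scene" or "top" or "wrist"; returns (picture, depth): 480x640x3 uint8, red, green, blue; 480x640 float32, m along the optical axis (not along the pixel's ray), 0 where there is no reading.
- manip.calibration(name): a dict with "fov_y" (degrees; the focal length in pixels is half the picture's height over the tangent of half this angle, whatever the lens; pixels are square), "cx", "cy" (the principal point, pixels), "k1" (the pictures are not rectified: a ray, as slopes to the right and down, at radius r is drawn at 1 + k1 r^2 times it, then the intrinsics apply), "view" (4x4, takes a point from world to camera coordinates). Camera axes: x right, y down, z forward; pixel columns grow to the right and rows downward; lengths in m; the calibration is good to about 2 mm. A picture is of the moment at which its call begins: read the wrist's pose just before it. calibration takes no time and is no camera call; for the wrist camera it gives the pose at the moment of the call.
- manip.finish_job(): hands the job in, once; it reports no verdict.
Trained networks look in the newest picture that a camera, given by its name, has taken for a name from the list of things; names that differ only in an ending like _2 or _b are one class to them, and where a whole thing is asked for, a point or a joint stands for the part that bears it (a point fixed in the world has none). Each returns a list of dicts, best first, with "conf" (0 to 1); they miss things now and then, are a little off and sometimes report something else, mostly with a low value. They report only what shows in the picture. A call takes as long as a camera call. They do not tell look-alikes from the thing itself.
- manip.boxes_of(query, camera): "extent" ([left, top, right, bottom] in pixels, round what is visible of it).
- manip.place_of(query, camera): "uv" ([column, row] in pixels: a listed point, or the origin of a listed thing).
The state is a dict: "time": time; "qpos": joint angles; "joint_velocities": joint speeds; "joint_torque": joint torques, N m; "ee_pos": TCP position; "tool_rot": TCP orientation; "contact_force": force on the tool from outside, world axes, zero at the start; "torque": the same for the moment, N m; "width": finger opening in m.
Only numpy, scipy, OpenCV 4.12 (cv2) and the standard library are available. Lean on these libraries where they do the work, as an engineer would, in place of code of your own. Each camera call takes 0.05 s, during which the arm holds its last target. There are 200 camera calls.

## Working session

There is one attempt and no reset: what is moved stays moved. The work goes in short steps, Python scripts to look and compute and a tool call to move; the robot and the scene stay as the last step left them, time stands still between calls to the robot, and variables do not carry over. Pictures are saved under pics/ and viewed, about 8 in all and at most 12, crops included, and the job is handed in when it is done.

Besides the shell and the picture viewer there is one more tool, called by a JSON object that holds its "name" and its "arguments". apply_moves: Moves the arm, as the interface text tells. Shifts and turns lie within -1 to 1; 1 stands for 0.04 m of shift or 0.1 rad of turn. Its arguments: {"type":"object","properties":{"commands":{"type":"array","items":{"type":"array","items":{"type":"number"}}}},"required":["commands"]}

```bash
mkdir -p pics; cat > h.py <<'E'
import numpy as np, cv2
from rig import manip as m
def ray(cal,uv,H=480):
    f=H/2/np.tan(np.radians(cal["fov_y"])/2)
    d=np.array([(uv[0]-cal["cx"])/f,(uv[1]-cal["cy"])/f]); s=d.copy()
    for _ in range(20): s=d/(1+cal["k1"]*(s@s))
    return np.array([s[0],s[1],1.])
def w(cal,uv,z=None,depth=None):
    V=np.array(cal["view"]);R=V[:3,:3];t=V[:3,3]
    r=ray(cal,uv);o=-R.T@t;d=R.T@r
    if depth is not None: return o+d*depth
    return o+d*(z-o[2])/d[2]
def proj(cal,P):
    V=np.array(cal["view"]);p=V[:3,:3]@np.array(P)+V[:3,3];s=p[:2]/p[2]
    f=240/np.tan(np.radians(cal["fov_y"])/2);s=s*(1+cal["k1"]*(s@s))
    return s*f+[cal["cx"],cal["cy"]]
def cloud(cal,D,us,vs):
    return np.array([w(cal,(u,v),depth=D[v,u]) for v in vs for u in us if D[v,u]>0])
E
python3 - <<'E'
from h import *
ims=[]
for c in ("scene","top"):
    p,D=m.camera(c); cal=m.calibration(c); np.savez(f"{c}0.npz",p=p,D=D)
    cv2.imwrite(f"pics/{c}0.png",p[:,:,::-1])
    V=np.array(cal["view"]);print(c,(-V[:3,:3].T@V[:3,3]).round(3))
    for q in ("shaker","hinge","cover_edge","case_eye","cover_eye","pin","pin_neck","pin_tip","dish","reagent","beaker"):
        for r in m.place_of(q,c)[:4]:
            u,v=np.array(r["uv"]); d=D[min(479,int(round(v))),min(639,int(round(u)))]
            print(q,round(r["conf"],2),np.round([u,v],1),"depthpt",w(cal,(u,v),depth=d).round(3),"z0",w(cal,(u,v),z=0.014 if 'pin' in q else 0).round(3))
print(m.read_state())
E
```

```text
scene [ 1.076 -0.564  1.078]
shaker 0.57 [321.9 234.9] depthpt [0.592 0.104 0.025] z0 [0.581 0.119 0.   ]
hinge 0.6 [345.4 195.2] depthpt [0.674 0.086 0.258] z0 [0.548 0.291 0.   ]
cover_edge 0.95 [302.4 158.2] depthpt [0.338 0.344 0.003] z0 [0.336 0.347 0.   ]
case_eye 0.76 [284.9 231.5] depthpt [ 0.547 -0.001  0.114] z0 [0.484 0.066 0.   ]
case_eye 0.61 [252.3 324.1] depthpt [ 0.618 -0.229  0.03 ] z0 [ 0.605 -0.219  0.   ]
case_eye 0.47 [389.2 184.3] depthpt [0.646 0.386 0.028] z0 [0.635 0.411 0.   ]
cover_eye 0.98 [326.4 168.2] depthpt [0.431 0.351 0.003] z0 [0.429 0.354 0.   ]
pin 0.87 [304.3 396.1] depthpt [ 0.833 -0.298  0.037] z0 [ 0.827 -0.292  0.014]
pin 0.59 [252.  327.2] depthpt [ 0.618 -0.232  0.017] z0 [ 0.617 -0.231  0.014]
pin 0.59 [187.9 348.6] depthpt [ 0.528 -0.366  0.014] z0 [ 0.528 -0.366  0.014]
pin_neck 0.9 [264.1 318.5] depthpt [ 0.631 -0.198  0.026] z0 [ 0.626 -0.194  0.014]
pin_neck 0.81 [293.9 376.1] depthpt [ 0.787 -0.276  0.04 ] z0 [ 0.779 -0.269  0.014]
pin_neck 0.6 [194.4 339.4] depthpt [ 0.523 -0.34   0.015] z0 [ 0.523 -0.339  0.014]
pin_neck 0.24 [292.
[... 2068 characters left out ...]
428 0.003] z0 [0.632 0.429 0.   ]
{'time': 1.2, 'qpos': array([-1.17202316e+00,  3.19610508e-01,  1.56446049e+00, -2.67867714e-05,
        1.25744559e+00, -2.00127601e-02]), 'joint_velocities': array([-0.00103049, -0.00067618,  0.00044292, -0.00117543, -0.000945  ,
        0.00110762]), 'joint_torque': array([-1.69853064e-05, -4.12357092e+01, -2.32225478e+01,  7.28625571e-02,
        3.77484597e-02, -1.28336288e-05]), 'ee_pos': array([ 0.2338187 , -0.52533426,  0.22798527]), 'tool_rot': array([3.14151712e+00, 2.69999811e-05, 4.18794185e-01]), 'contact_force': array([ 0.65946104, -0.75924099,  0.11493368]), 'torque': array([-0.03504243,  0.05670099,  0.04019067]), 'width': 0.0909639559361276}
```

View pics/scene0.png

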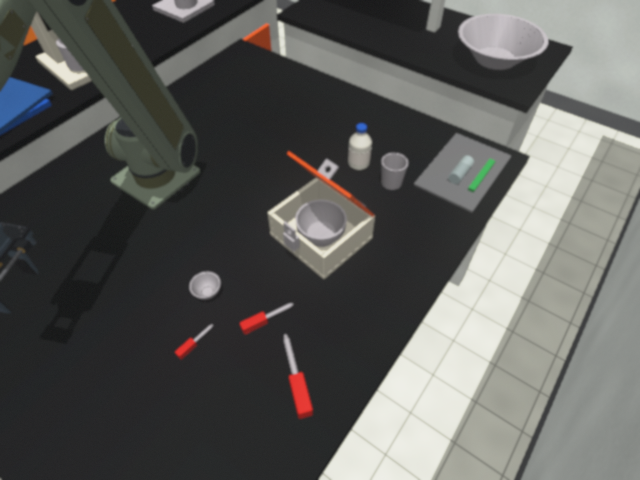

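View pics/top0.png

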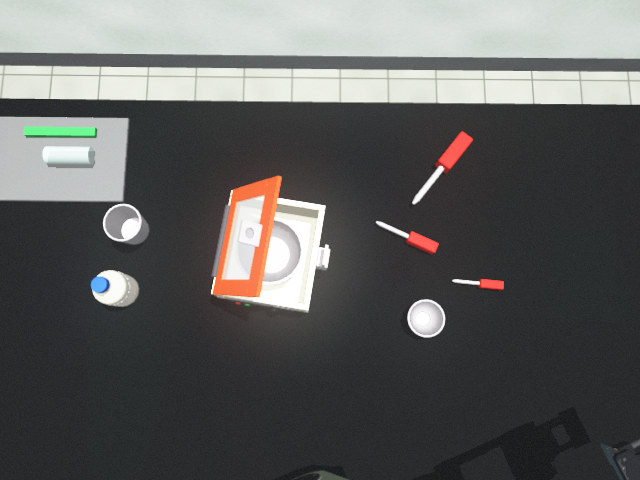

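```bash
python3 - <<'E'
from h import *
d=np.load("top0.npz");p,D=d["p"].astype(int),d["D"];cal=m.calibration("top")
V=np.array(cal["view"]);R=V[:3,:3];o=-R.T@V[:3,3]
P=np.full((480,640,3),np.nan)
for v in range(100,340):
    for u in range(180,520):
        if D[v,u]>0:P[v,u]=w(cal,(u,v),depth=D[v,u])
def rect(pts):
    return cv2.minAreaRect(pts[:,:2].astype(np.float32)*1000)
r,g,b=p[...,0],p[...,1],p[...,2]
red=((r>130)&(g<60)&(b<60)).astype(np.uint8);red[:,:360]=0
n,l,st,c=cv2.connectedComponentsWithStats(red)
for i in range(1,n):
    if st[i,4]<40: continue
    vs,us=np.where(l==i); q=np.array([w(cal,(u,v),z=.028) for u,v in zip(us,vs)])
    print("red",c[i].round(1),rect(q), np.nanmedian(P[vs,us,2]))
steel=((abs(r-g)<25)&(r>110)).astype(np.uint8);steel[:,:365]=0;steel[:110]=0;steel[295:]=0
n,l,st,c=cv2.connectedComponentsWithStats(steel)
for i in range(1,n):
    if st[i,4]<25 : continue
    vs,us=np.where(l==i); q=np.array([w(cal,(u,v),z=.014) for u,v in zip(us,vs)]);print("shaft",c[i].round(1),rect(q),st[i,4])
# case outer rim
Z=P[...,2]
mk=(Z>.09)&(Z<.108)&(r>170)&(g>165)&~((r-b)>90)
mk[:,:190]=0;mk[:,340:]=0
q=P[mk];print("rim",mk.sum(),rect(q),cv2.boxPoints(rect(q)).round(0))
mk=(Z>.125)&(Z<.16)&(P[...,1]<.03);q=P[mk];print("eyeplate",mk.sum(),q.min(0),q.max(0),q.mean(0),rect(q))
# cover plane
org=(r>180)&(g<110)&(b<60)&(g>30);org[:,300:]=0;org[:,:190]=0;org[:170]=0
q=P[org&(Z>.1)];cc=q.mean(0);
for _ in range(3):
    s=np.linalg.svd(q-cc)[2];e=abs((q-cc)@s[2]);q=q[e<.006];cc=q.mean(0)
print("cover normal",s[2],cc,len(q),q[:,2].max(),q[:,2].min())
big=cv2.resize(d["p"][130:340,200:520],(800,525),interpolation=cv2.INTER_CUBIC);cv2.imwrite("pics/crop1.png",big[:,:,::-1])
E
```

```text
red [442.7 164.5] ((793.3204956054688, -271.9556579589844), (34.895084381103516, 38.755760192871094), 45.52861404418945) 0.026547470063557843
red [419.2 246.5] ((599.8773803710938, -209.14048767089844), (62.725582122802734, 6.031790733337402), 63.25629425048828) 0.014776517700103464
shaft [427.5 184.8] ((744.052978515625, -234.42654418945312), (15.313505172729492, 112.44244384765625), 51.66520309448242) 312
shaft [392.4 229. ] ((642.1256103515625, -152.08633422851562), (77.9986343383789, 11.672138214111328), 65.27062225341797) 177
shaft [465.6 281.5] ((526.259765625, -310.7457275390625), (58.992149353027344, 8.761772155761719), 84.84794616699219) 109
rim 1392 ((579.58203125, 104.83238220214844), (223.4110107421875, 220.65574645996094), 81.24246978759766) [[454.  11.]
 [672. -22.]
 [706. 198.]
 [488. 232.]]
eyeplate 71 [ 0.54330159 -0.00182756  0.12751049] [0.58367168 0.00920407 0.15288462] [0.56223591 0.00347222 0.14684505] ((563.690185546875, 3.174851417541504), (5.972027778625488, 40.40535354614258), 80.96492004394531)
cover normal [-0.67780906 -0.58776877 -0.44170437] [0.69485879 0.14330914 0.18612351] 8 0.2500030703219768 0.1136201118656388
```

View pics/crop1.png

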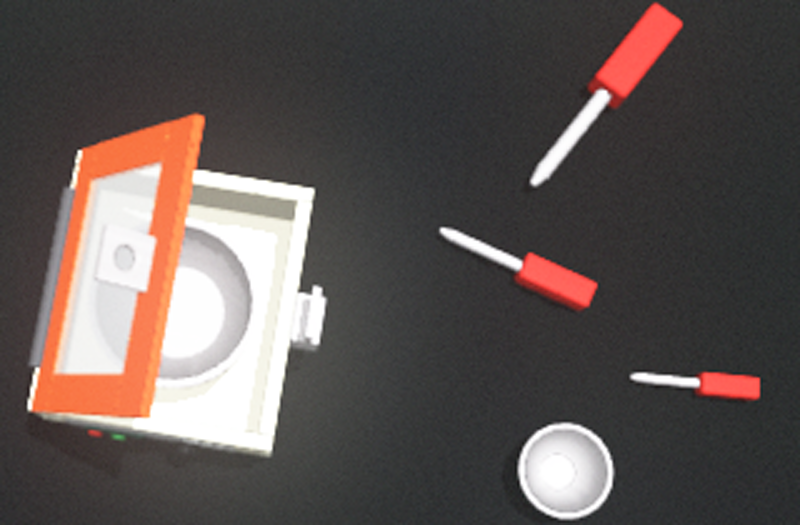

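Three red-handled pins show in the top view. The large one is at (443,165), with a shaft of about 112 mm. The small one is at (487,282), about 59 mm. The medium one is at (420,241): its shaft measures 78 × 11.7 mm, so it fits the description, and the enlarged crop confirms it. The cover is open about 1 rad. I'll move to its outer side.

{"name": "apply_moves", "arguments": {"commands": [[1, 0.37, 0.9, 0.25, 0, 0, 0.7], [1, 0.37, 0.9, 0.25, 0, 0, 0.7], [1, 0.37, 0.9, 0.25, 0, 0, 0.7], [1, 0.37, 0.9, 0.25, 0, 0, 0.7], [1, 0.37, 0.9, 0.25, 0, 0, 0.7]]}}

```text
time: 1.62
ee_pos: [0.3081, -0.3436, 0.2785]
tool_rot: [3.141, -0.0, 0.771]
contact_force: [0.6, -0.1, 0.5]
width: 0.0607
```

{"name": "apply_moves", "arguments": {"commands": [[1, 0.37, 0.9, 0.25, 0, 0, 0.7], [1, 0.37, 0.9, 0.25, 0, 0, 0.7], [1, 0.37, 0.9, 0.25, 0, 0, 0.7], [1, 0.37, 0.9, 0.25, 0, 0, 0.7], [1, 0.37, 0.9, 0.25, 0, 0, 0.7]]}}

```text
time: 2.03
ee_pos: [0.382, -0.1635, 0.3288]
tool_rot: [3.141, -0.0, 1.122]
contact_force: [0.9, 0.4, -0.2]
width: 0.027
```

{"name": "apply_moves", "arguments": {"commands": [[1, 0.37, 0.9, 0.15, 0, 0, 0.7], [1, 0.37, 0.9, 0.15, 0, 0, 0.7], [1, 0.37, 0.9, 0.1, 0, 0, 0.7], [1, 0.37, 0.9, 0, 0, 0, 0.7], [1, 0.37, 0.9, 0, 0, 0, 0]]}}

```text
time: 2.45
ee_pos: [0.4562, 0.0167, 0.3446]
tool_rot: [3.14, -0.0, 1.401]
contact_force: [1.0, -1.7, -0.9]
width: 0.0005
```

{"name": "apply_moves", "arguments": {"commands": [[1, 0.39, 0.92, 0, 0, 0, 0.1], [1, 0.39, 0.92, 0, 0, 0, 0], [1, 0.39, 0.92, 0, 0, 0, 0], [1, 0.39, 0.98, -0.1, 0, 0, 0], [1, 0, 0, -0.9, 0, 0, 0]]}}

```text
time: 2.87
ee_pos: [0.5235, 0.171, 0.3088]
tool_rot: [3.128, -0.01, 1.414]
contact_force: [1.4, 0.1, 0.9]
width: 0.0003
```

```bash
python3 - <<'E'
from h import *
s=m.read_state();print(s["ee_pos"],s["contact_force"])
ims=[]
for c in("scene","top"):
    p,D=m.camera(c);ims.append(p)
a=cv2.resize(ims[0][100:300,200:440],(400,333));b=cv2.resize(ims[1][150:350,180:420],(400,333))
cv2.imwrite("pics/a1.png",np.hstack([a,b])[:,:,::-1])
E
```

```text
[0.52354722 0.17100012 0.30877366] [1.44021823 0.05060171 0.86848849]
```

View pics/a1.png

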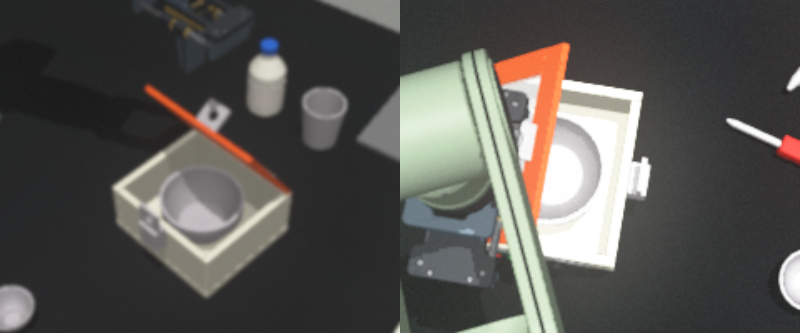

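The picture shows the gripper above and on the +y side of the cover, which is still open, with the eye plate clear of it. I'll work out the arc.

```bash
python3 - <<'E'
import numpy as np
yw=-.155;X=np.array([np.cos(yw),np.sin(yw)]);Y=np.array([-np.sin(yw),np.cos(yw)])
h=np.array([.5955,.205])
prev=np.array([.5235,.171,.3088])
for t in list(np.arange(1.15,.31,-.07))+list(np.arange(.27,-.03,-.03)):
    s=.178;y=-s*np.cos(t)+.008*np.sin(t)+.016;z=.1+s*np.sin(t)+.008*np.cos(t)+.014
    q=np.r_[h-.07*X+y*Y,z];print(round(t,2),q.round(4),((q-prev)/.04).round(2));prev=q
E
```

```text
1.15 [0.5187 0.167  0.2797] [-0.12 -0.1  -0.73]
1.08 [0.5169 0.1557 0.2748] [-0.04 -0.28 -0.12]
1.01 [0.5152 0.1448 0.269 ] [-0.04 -0.27 -0.14]
0.94 [0.5136 0.1343 0.2625] [-0.04 -0.26 -0.16]
0.87 [0.512  0.1243 0.2552] [-0.04 -0.25 -0.18]
0.8 [0.5105 0.1148 0.2473] [-0.04 -0.24 -0.2 ]
0.73 [0.5092 0.1058 0.2387] [-0.03 -0.22 -0.21]
0.66 [0.5079 0.0975 0.2295] [-0.03 -0.21 -0.23]
0.59 [0.5067 0.0899 0.2197] [-0.03 -0.19 -0.24]
0.52 [0.5056 0.0829 0.2094] [-0.03 -0.17 -0.26]
0.45 [0.5046 0.0767 0.1986] [-0.02 -0.16 -0.27]
0.38 [0.5037 0.0712 0.1875] [-0.02 -0.14 -0.28]
0.27 [0.5027 0.0642 0.1692] [-0.03 -0.17 -0.46]
0.24 [0.5024 0.0627 0.1641] [-0.01 -0.04 -0.13]
0.21 [0.5022 0.0613 0.1589] [-0.01 -0.04 -0.13]
0.18 [0.502  0.06   0.1537] [-0.   -0.03 -0.13]
0.15 [0.5018 0.0589 0.1485] [-0.   -0.03 -0.13]
0.12 [0.5017 0.058  0.1433] [-0.   -0.02 -0.13]
0.09 [0.5016 0.0572 0.138 ] [-0.   -0.02 -0.13]
0.06 [0.5015 0.0565 0.1327] [-0.   -0.02 -0.13]
0.03 [0.5014 0.0561 0.1273] [-0.   -0.01 -0.13]
0.0 [0.5013 0.0557 0.122 ] [-0.   -0.01 -0.13]
-0.03 [0.5013 0.0556 0.1167] [-0.   -0.   -0.13]
```

{"name": "apply_moves", "arguments": {"commands": [[1, -0.12, -0.1, -0.73, 0.1, 0.1, 0], [1, -0.04, -0.28, -0.12, 0, 0, 0], [1, -0.04, -0.27, -0.14, 0, 0, 0], [1, -0.04, -0.26, -0.16, 0, 0, 0], [1, -0.04, -0.25, -0.18, 0, 0, 0]]}}

```text
time: 3.38
ee_pos: [0.5075, 0.1163, 0.2524]
tool_rot: [-3.134, -0.011, 1.407]
contact_force: [0.4, 3.6, 0.7]
width: 0.0004
```

{"name": "apply_moves", "arguments": {"commands": [[1, -0.04, -0.24, -0.2, 0, 0, 0], [1, -0.03, -0.22, -0.21, 0, 0, 0], [1, -0.03, -0.21, -0.23, 0, 0, 0]]}}

```text
time: 3.63
ee_pos: [0.5031, 0.0893, 0.2253]
tool_rot: [-3.132, -0.009, 1.408]
contact_force: [1.2, 2.7, 0.3]
width: 0.0004
```

{"name": "apply_moves", "arguments": {"commands": [[1, -0.03, -0.18, -0.24, 0, 0, 0], [1, -0.03, -0.16, -0.26, 0, 0, 0], [1, -0.02, -0.14, -0.27, 0, 0, 0], [1, -0.02, -0.1, -0.22, 0, 0, 0]]}}

```text
time: 3.97
ee_pos: [0.499, 0.0659, 0.1846]
tool_rot: [-3.131, -0.007, 1.409]
contact_force: [2.4, 1.1, 2.1]
width: 0.0005
```

{"name": "apply_moves", "arguments": {"commands": [[1, -0.01, -0.03, -0.13, 0, 0, 0], [1, -0.01, -0.03, -0.13, 0, 0, 0], [1, -0.01, -0.03, -0.13, 0, 0, 0], [1, 0, -0.03, -0.13, 0, 0, 0], [1, 0, -0.03, -0.13, 0, 0, 0]]}}

```text
time: 4.38
ee_pos: [0.4973, 0.0611, 0.1592]
tool_rot: [-3.13, -0.008, 1.409]
contact_force: [0.1, -0.0, 3.3]
width: 0.0004
```

{"name": "apply_moves", "arguments": {"commands": [[1, 0, -0.02, -0.13, 0, 0, 0], [1, 0, -0.02, -0.13, 0, 0, 0], [1, 0, -0.02, -0.13, 0, 0, 0], [1, 0, -0.02, -0.13, 0, 0, 0], [1, 0, -0.01, -0.1, 0, 0, 0]]}}

```text
time: 4.8
ee_pos: [0.4972, 0.0575, 0.1341]
tool_rot: [-3.129, -0.008, 1.409]
contact_force: [-0.6, -1.0, 3.0]
width: 0.0003
```

{"name": "apply_moves", "arguments": {"commands": [[1, 0, 0, -0.1, 0, 0, 0], [1, 0, 0, -0.1, 0, 0, 0], [1, 0, 0, -0.08, 0, 0, 0], [1, 0, 0, 0, 0, 0, 0]]}}

```text
time: 5.13
ee_pos: [0.4975, 0.0577, 0.1229]
tool_rot: [-3.13, -0.008, 1.409]
contact_force: [-0.3, -0.1, -1.0]
width: 0.0003
```

{"name": "apply_moves", "arguments": {"commands": [[1, 0, 0, -0.06, 0, 0, 0], [1, 0, 0, -0.06, 0, 0, 0], [1, 0, 0, 0, 0, 0, 0]]}}

```text
time: 5.38
ee_pos: [0.4978, 0.0578, 0.1221]
tool_rot: [-3.132, -0.009, 1.409]
contact_force: [-6.2, -0.4, 23.6]
width: 0.0006
```

{"name": "apply_moves", "arguments": {"commands": [[1, 0, 0, 0.3, 0, 0, 0], [1, 0, 0, 0.9, 0, 0, 0], [0.3, 0, 0, 0.9, 0, 0, 0], [0.3, 0.38, -0.92, 0, 0, 0, -0.5], [0.3, 0.38, -0.92, 0, 0, 0, -0.5]]}}

```text
time: 5.8
ee_pos: [0.5297, -0.0152, 0.2058]
tool_rot: [-3.137, -0.01, 1.311]
contact_force: [0.2, -0.3, -0.4]
width: 0.0176
```

{"name": "apply_moves", "arguments": {"commands": [[0.3, 0.38, -0.92, 0, 0, 0, -0.5], [0.3, 0.38, -0.92, 0, -0.05, 0, -0.5], [0.3, 0.38, -0.92, 0, -0.05, 0, -0.5], [0.3, 0.38, -0.92, 0, 0, 0, -0.2], [0.3, 0.38, -0.92, 0, 0, 0, 0]]}}

```text
time: 6.22
ee_pos: [0.6046, -0.2016, 0.2027]
tool_rot: [-3.134, 0.0, 1.138]
contact_force: [1.3, -0.3, 0.8]
width: 0.0505
```

```bash
python3 - <<'E'
from h import *
s=m.read_state();print(s["ee_pos"],s["tool_rot"],s["width"],s["contact_force"])
ims=[]
for c in("wrist","top"):
    p,D=m.camera(c);cal=m.calibration(c);ims.append(p);np.savez(f"{c}2.npz",p=p,D=D)
    for q in("pin","pin_neck","pin_tip","case_eye","cover_eye","cover_edge"):
        for r in m.place_of(q,c)[:2]:
            u,v=r["uv"];print(c,q,round(r["conf"],2),np.round([u,v]),w(cal,(u,v),z={'pin':.0,'pin_neck':.014,'pin_tip':.014}.get(q,.128 if 'eye' in q else .108)).round(4),w(cal,(u,v),depth=D[int(min(v,479)),int(min(u,639))]).round(3))
a=ims[0];b=cv2.resize(ims[1][150:340,200:480],(640,434))
cv2.imwrite("pics/wr.png",cv2.resize(np.hstack([a,cv2.copyMakeBorder(b,0,46,0,0,0)]),(800,300))[:,:,::-1])
E
```

```text
[ 0.60463212 -0.20157657  0.2026852 ] [-3.13403401e+00  3.27376189e-04  1.13798692e+00] 0.05050043647953021 [ 1.31119141 -0.2533181   0.81237895]
wrist pin 0.82 [571. 212.] [ 0.8242 -0.3077  0.    ] [ 0.805 -0.29   0.038]
wrist pin 0.59 [328. 227.] [ 0.6146 -0.2264  0.    ] [ 0.617 -0.22   0.027]
wrist pin_neck 0.91 [530. 200.] [ 0.787  -0.2755  0.014 ] [ 0.783 -0.271  0.025]
wrist pin_neck 0.83 [300. 371.] [ 0.5277 -0.3476  0.014 ] [ 0.528 -0.348  0.014]
wrist pin_tip 0.96 [332.  99.] [ 0.6636 -0.125   0.014 ] [ 0.665 -0.125 -0.002]
wrist pin_tip 0.88 [412. 173.] [ 0.7019 -0.2093  0.014 ] [ 0.704 -0.212 -0.001]
top pin 0.97 [450. 156.] [ 0.8175 -0.292   0.    ] [ 0.644 -0.15   0.506]
top pin 0.73 [418. 242.] [ 0.614  -0.2133  0.    ] [ 0.56  -0.147  0.31 ]
top pin_neck 0.78 [411. 236.] [ 0.6261 -0.1936  0.014 ] [ 0.624 -0.191  0.027]
top pin_neck 0.68 [440. 170.] [ 0.7791 -0.2644  0.014 ] [ 0.775 -0.261  0.027]
top pin_tip 0.85 [416. 200.] [ 0.7091 -0.2083  0.014 ] [ 0.707 -0.207  0.021]
top pin_tip 0.54 [379. 219.] [ 0.6648 -0.1234  0.014 ] [ 0.668 -0.125 -0.   ]
top case_eye 0.8 [326. 255.] [ 0.5649 -0.0007  0.128 ] [0.562 0.    0.147]
top cover_eye 0.66 [302. 253.] [0.5685 0.0472 0.128 ] [0.566 0.047 0.145]
top cover_edge 0.59 [299. 287.] [0.5022 0.053  0.108 ] [0.502 0.053 0.105]
```

View pics/wr.png

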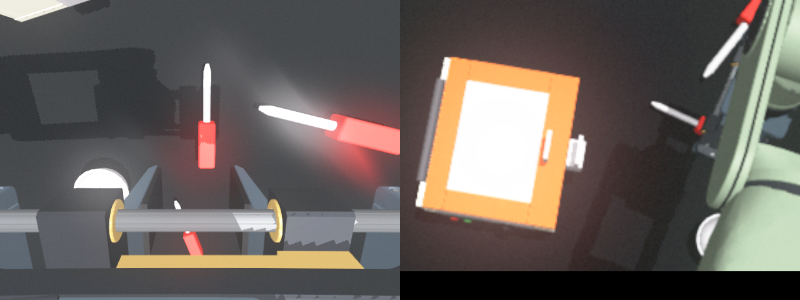

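The cover lies shut, and its eye plate is in line with the case eye. In the wrist view the medium pin is at about (330,230), almost square to the jaws. I'll refine its pose and the eye line.

```bash
python3 - <<'E'
from h import *
p=np.load("wrist2.npz")["p"].astype(int);cal=m.calibration("wrist");D=np.load("wrist2.npz")["D"]
r,g,b=p[...,0],p[...,1],p[...,2]
def comp(mk,seed,z):
    n,l,st,c=cv2.connectedComponentsWithStats(mk.astype(np.uint8))
    i=max(range(1,n),key=lambda i:st[i,4]-50*np.hypot(*(c[i]-seed)))
    vs,us=np.where(l==i);q=np.array([w(cal,(u,v),z=z) for u,v in zip(us,vs)])
    R=cv2.minAreaRect((q[:,:2]*1000).astype(np.float32));print(c[i].round(),st[i,4],R)
    return us,vs
us,vs=comp((r>90)&(g<.6*r)&(b<.6*r),(330,230),.028)
P=np.array([w(cal,(u,v),depth=D[v,u]) for u,v in zip(us,vs)]);t=P[P[:,2]>.024]
print("top face",len(t),cv2.minAreaRect((t[:,:2]*1000).astype(np.float32)),np.median(t[:,2]))
mk=(abs(r-g)<40)&(r>120);mk[:95]=0;mk[200:]=0;mk[:,:315]=0;mk[:,350:]=0
comp(mk,(332,145),.014)
cal=m.calibration("top");D=np.load("top2.npz")["D"]
P=np.array([w(cal,(u,v),depth=D[v,u]) for v in range(220,290) for u in range(285,345) if D[v,u]>0])
t=P[(P[:,2]>.132)&(P[:,2]<.16)]
for k in (t[t[:,1]>.025],t[t[:,1]<.025]): print("plate",len(k),k.mean(0).round(4),cv2.minAreaRect((k[:,:2]*1000).astype(np.float32)))
E
```

```text
[329. 222.] 1416 ((610.93017578125, -212.90963745117188), (69.57266235351562, 28.633033752441406), 65.29522705078125)
top face 1096 ((623.4864501953125, -189.02764892578125), (123.57505798339844, 23.891944885253906), 65.95427703857422) 0.026568650955512058
[331. 149.] 1133 ((641.5053100585938, -150.95091247558594), (78.51390838623047, 10.293519020080566), 65.8153305053711)
plate 67 [0.5691 0.0466 0.1473] ((569.6343383789062, 46.57650375366211), (5.93997859954834, 38.980464935302734), 80.39439392089844)
plate 67 [0.5627 0.0033 0.1472] ((563.6361694335938, 3.1330811977386475), (5.9469380378723145, 40.17487335205078), 81.2240219116211)
```

{"name": "apply_moves", "arguments": {"commands": [[0.3, 0.18, -0.37, -0.7, -0.07, 0, 0.07], [0.3, 0, 0, -1, 0, 0, 0], [0.3, 0, 0, -1, 0, 0, 0], [0.3, 0, 0, -1, 0, 0, 0], [0.3, 0, 0, -0.4, 0, 0, 0]]}}

```text
time: 7.33
ee_pos: [0.6078, -0.2135, 0.0333]
tool_rot: [-3.128, 0.008, 1.146]
contact_force: [-0.9, -0.7, 0.4]
width: 0.064
```

{"name": "apply_moves", "arguments": {"commands": [[0.3, 0, 0, 0, 0, 0, 0]]}}

```text
time: 7.42
ee_pos: [0.6078, -0.2134, 0.0338]
tool_rot: [-3.126, 0.008, 1.146]
contact_force: [-1.0, 0.3, 0.6]
width: 0.0641
```

{"name": "apply_moves", "arguments": {"commands": [[0.3, 0.1, -0.08, -0.2, 0, -0.17, 0], [0.3, 0, 0, -0.18, 0, 0, 0], [0.3, 0, 0, 0, 0, 0, 0]]}}

```text
time: 7.67
ee_pos: [0.6151, -0.218, 0.0237]
tool_rot: [3.131, 0.001, 1.146]
contact_force: [-0.5, 0.2, 0.0]
width: 0.0639
```

{"name": "apply_moves", "arguments": {"commands": [[0.3, -0.08, 0.03, -0.14, 0.03, 0.06, 0], [0.3, 0, 0, 0, 0, 0, 0]]}}

```text
time: 7.83
ee_pos: [0.6115, -0.2165, 0.0182]
tool_rot: [3.139, 0.0, 1.146]
contact_force: [-0.3, 0.1, -0.2]
width: 0.0639
```

{"name": "apply_moves", "arguments": {"commands": [[0.8, 0, 0, 0, 0, 0, 0], [0.8, 0, 0, 0, 0, 0, 0], [0.8, 0, 0, 0, 0, 0, 0], [0.8, 0, 0, 0, 0, 0, 0], [0.8, 0, 0, 0, 0, 0, 0]]}}

```text
time: 8.25
ee_pos: [0.6121, -0.2168, 0.0183]
tool_rot: [3.137, 0.0, 1.146]
contact_force: [-0.1, 0.6, -0.0]
width: 0.0336
```

{"name": "apply_moves", "arguments": {"commands": [[0.9, 0, 0, 0, 0, 0, 0], [0.9, 0, 0, 0.3, 0, 0, 0], [0.9, 0, 0, 0.8, 0, 0, 0], [0.9, 0, 0, 0.8, 0, 0, 0], [0.9, 0, 0, 0.8, 0, 0, 0]]}}

```text
time: 8.67
ee_pos: [0.6116, -0.2166, 0.1276]
tool_rot: [3.139, 0.0, 1.146]
contact_force: [0.5, -0.8, -1.2]
width: 0.0241
```

{"name": "apply_moves", "arguments": {"commands": [[0.9, -0.43, 0.55, 0.03, 0, 0, 0.68], [0.9, -0.43, 0.55, 0.03, 0, 0, 0.68], [0.9, -0.43, 0.55, 0.03, 0, 0, 0.68], [0.9, -0.42, 0.54, 0.02, 0, 0, 0.67], [0.9, 0, 0, 0, 0, 0, 0]]}}

```text
time: 9.08
ee_pos: [0.5396, -0.1257, 0.1312]
tool_rot: [-3.141, -0.002, 1.421]
contact_force: [-0.5, 0.7, -2.2]
width: 0.0241
```

```bash
cat > pin.py <<'E'
from h import *
import sys
tag=sys.argv[1]
s=m.read_state();print(s["ee_pos"].round(4),s["tool_rot"].round(4),round(s["width"],4),s["contact_force"].round(1))
ims=[]
for c in("wrist","scene","top"):
    p,D=m.camera(c);cal=m.calibration(c);ims.append(p);np.savez(f"{c}{tag}.npz",p=p,D=D,view=cal["view"])
    for q in("pin_neck","pin_tip","case_eye"):
        for r in m.place_of(q,c)[:3]:
            u,v=r["uv"];print(c,q,round(r["conf"],2),np.round([u,v],1),w(cal,(u,v),z=.128).round(4),w(cal,(u,v),depth=D[int(min(v,479)),int(min(u,639))]).round(4))
b=cv2.resize(ims[1][170:330,190:350],(440,440))
cv2.imwrite(f"pics/p{tag}.png",np.hstack([cv2.resize(ims[0],(360,270)),np.zeros((270,440,3),np.uint8)])[:0] if 0 else np.hstack([cv2.copyMakeBorder(cv2.resize(ims[0],(360,270)),0,170,0,0,0),b])[:,:,::-1])
E
python3 pin.py 3
```

```text
[ 0.5396 -0.1257  0.1312] [-3.1410e+00 -1.5000e-03  1.4205e+00] 0.0241 [-0.5  0.7 -2.2]
wrist pin_neck 0.94 [314.9 241.3] [ 0.5475 -0.0955  0.128 ] [ 0.5475 -0.0951  0.1293]
wrist pin_tip 0.97 [315.2  40.7] [ 0.5591 -0.0196  0.128 ] [ 0.561  -0.0099  0.0757]
wrist pin_tip 0.66 [542.4 305.1] [ 0.6425 -0.1399  0.128 ] [ 0.703  -0.2013  0.0206]
scene pin_neck 0.81 [193.6 339.6] [ 0.5811 -0.3648  0.128 ] [ 5.145e-01 -3.380e-01  2.000e-04]
scene pin_neck 0.72 [295.5 376.6] [ 0.8146 -0.2992  0.128 ] [ 0.79   -0.2742  0.0385]
scene pin_tip 0.81 [209.4 323.5] [ 0.5818 -0.3159  0.128 ] [ 0.5148 -0.2823 -0.0006]
scene pin_tip 0.69 [286.2 338.2] [ 0.7447 -0.2424  0.128 ] [ 0.7089 -0.2077  0.0255]
scene pin_tip 0.62 [283.1 238.2] [ 0.5647 -0.0287  0.128 ] [ 0.562  -0.0259  0.123 ]
scene case_eye 0.97 [290.6 228.6] [0.5608 0.0075 0.128 ] [ 0.5706 -0.0034  0.146 ]
top pin_neck 0.82 [440.3 167.2] [ 0.7492 -0.2351  0.128 ] [ 0.7817 -0.2616  0.0265]
top pin_neck 0.59 [480.7 282.6] [ 0.5126 -0.3065  0.128 ] [ 0.5238 -0.3428  0.0171]
top pin_neck 0.57 [372.1 262.7] [ 0.55   -0.0924  0.128 ] [ 0.5498 -0.0922  0.1298]
top pin_tip 0.71 [413.5 204. ] [ 0.6709 -0.178   0.128 ] [ 0.7022 -0.2043  0.0016]
top pin_tip 0.56 [335.9 258.1] [ 0.5585 -0.0204  0.128 ] [ 0.5773 -0.0286 -0.0032]
top case_eye 0.95 [322.6 255. ] [0.5645 0.0061 0.128 ] [0.568  0.0052 0.1045]
```

View pics/p3.png

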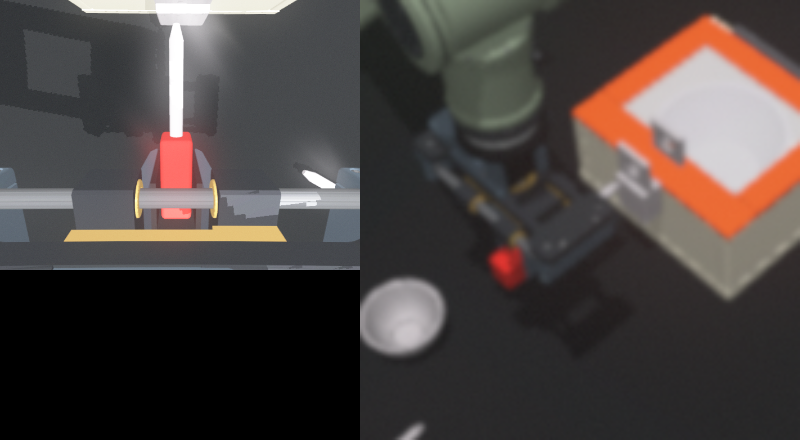

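The pin is held level, with its tip just short of the case eye: wrist view (176,25), scene crop (605,190). I'll fit the shaft axis against the eye line.

```bash
cat > fit.py <<'E'
from h import *
import sys
tag=sys.argv[1]
Y=np.array([np.sin(.1535),np.cos(.1535)]);X=np.array([Y[1],-Y[0]]);eye=np.array([.5637,.0032])
for c in("wrist","top"):
    d=np.load(f"{c}{tag}.npz");p,D=d["p"].astype(int),d["D"];cal=m.calibration(c)
    us,vs=(range(290,340),range(0,300)) if c=="wrist" else (range(300,400),range(240,290))
    Q=np.array([list(w(cal,(u,v),depth=D[v,u]))+list(p[v,u]) for v in vs for u in us if D[v,u]>0])
    rel=Q[:,:2]-eye;a=rel@X;b=rel@Y
    k=(abs(a)<.014)&(b<-.008)&(b>-.095)&(Q[:,2]>.112)&(Q[:,2]<.16)&(Q[:,4]>100)&(Q[:,4]>.8*Q[:,3])
    a,b,z=a[k],b[k],Q[k,2]
    print(c,k.sum(),"b range",b.min(),b.max())
    for lo in np.arange(-.1,0,.01):
        s=(b>=lo)&(b<lo+.01)
        if s.sum()>3: print(round(lo+.005,3),"lat mid",round((a[s].min()+a[s].max())/2*1e3,1),"w",round(np.ptp(a[s])*1e3,1),"mean",round(a[s].mean()*1e3,1),"ztop",round(np.percentile(z[s],85)*1e3,1))
E
python3 fit.py 3
```

```text
wrist 4441 b range -0.09498630481775369 -0.008007755856798509
-0.095 lat mid 0.2 w 9.8 mean 0.1 ztop 127.4
-0.085 lat mid 0.2 w 9.8 mean 0.2 ztop 127.4
-0.075 lat mid 0.2 w 9.6 mean 0.2 ztop 127.4
-0.065 lat mid 0.2 w 9.4 mean 0.1 ztop 127.5
-0.055 lat mid 0.2 w 10.0 mean 0.1 ztop 127.5
-0.045 lat mid 0.2 w 9.9 mean 0.2 ztop 127.4
-0.035 lat mid 0.2 w 9.7 mean 0.2 ztop 127.2
-0.025 lat mid 0.0 w 6.9 mean 0.2 ztop 125.6
-0.005 lat mid 1.1 w 19.1 mean 1.2 ztop 113.9
top 174 b range -0.09424695026600344 -0.023940222472976704
-0.095 lat mid 0.2 w 8.0 mean 0.2 ztop 130.9
-0.085 lat mid 1.2 w 9.6 mean 0.4 ztop 129.1
-0.075 lat mid 0.3 w 9.9 mean 0.4 ztop 130.7
-0.065 lat mid 0.9 w 10.6 mean 0.3 ztop 129.9
-0.055 lat mid 0.6 w 9.6 mean 0.2 ztop 130.8
-0.045 lat mid 0.7 w 9.6 mean 0.2 ztop 129.3
-0.035 lat mid 0.8 w 9.5 mean 0.8 ztop 129.8
-0.025 lat mid 0.5 w 6.2 mean 0.4 ztop 128.9
```

```bash
python3 - <<'E'
from h import *
Y=np.array([np.sin(.1535),np.cos(.1535)]);X=np.array([Y[1],-Y[0]]);eye=np.array([.5637,.0032])
for c,us,vs in(("wrist",range(240,400),range(0,60)),("top",range(280,345),range(220,290))):
    d=np.load(f"{c}3.npz");D=d["D"];cal=m.calibration(c)
    Q=np.array([w(cal,(u,v),depth=D[v,u]) for v in vs for u in us if D[v,u]>0]);b=(Q[:,:2]-eye)@Y;a=(Q[:,:2]-eye)@X
    for lo in np.arange(-.03,.02,.004):
        s=(b>=lo)&(b<lo+.004)&(Q[:,2]>.08)
        if s.sum(): print(c,round(lo*1e3),s.sum(),"z pct",np.percentile(Q[s,2],[5,50,95]).round(4),"a",a[s].min().round(3),a[s].max().round(3))
E
```

```text
wrist -30 180 z pct [0.1229 0.1247 0.1262] a -0.003 0.003
wrist -26 43 z pct [0.1226 0.1241 0.1251] a -0.002 0.003
wrist -18 994 z pct [0.081  0.0925 0.1037] a -0.013 0.024
wrist -14 1358 z pct [0.0877 0.1049 0.1063] a -0.015 0.025
wrist -10 1177 z pct [0.1043 0.1068 0.1138] a -0.015 0.025
top -30 7 z pct [0.1244 0.1262 0.1284] a -0.003 0.004
top -26 5 z pct [0.1244 0.1253 0.1307] a -0.001 0.003
top -10 29 z pct [0.1046 0.1076 0.1094] a -0.02 0.018
top -6 38 z pct [0.1002 0.1088 0.1498] a -0.02 0.02
top -2 50 z pct [0.0994 0.1475 0.1515] a -0.021 0.019
top 2 49 z pct [0.1042 0.1101 0.1498] a -0.02 0.019
top 6 42 z pct [0.1024 0.1076 0.1109] a -0.02 0.02
top 10 42 z pct [0.0991 0.1065 0.1109] a -0.02 0.019
top 14 116 z pct [0.1042 0.1077 0.1113] a -0.069 0.075
top 18 140 z pct [0.1045 0.1078 0.112 ] a -0.07 0.075
```

{"name": "apply_moves", "arguments": {"commands": [[0.9, 0, 0, 0.08, 0, 0, 0], [0.9, 0.04, 0.25, 0, 0, 0, 0], [0.9, 0.04, 0.25, 0, 0, 0, 0], [0.9, 0, 0, 0, 0, 0, 0]]}}

```text
time: 10.02
ee_pos: [0.547, -0.1071, 0.1338]
tool_rot: [3.138, -0.001, 1.418]
contact_force: [-0.1, 0.5, -0.7]
width: 0.024
```

{"name": "apply_moves", "arguments": {"commands": [[0.9, -0.11, 0, 0, 0, 0, 0], [0.9, 0, 0, 0, 0, 0, 0]]}}

```text
time: 10.18
ee_pos: [0.5414, -0.1087, 0.1335]
tool_rot: [3.139, 0.0, 1.418]
contact_force: [0.3, 0.1, -0.4]
width: 0.024
```

```bash
python3 pin.py 4|head -1; python3 fit.py 4
```

```text
[ 0.5414 -0.1087  0.1335] [3.1391e+00 4.0000e-04 1.4176e+00] 0.024 [ 0.3  0.1 -0.4]
wrist 4628 b range -0.08270195199091598 -0.008037592315624334
-0.085 lat mid -4.0 w 9.5 mean -4.2 ztop 130.9
-0.075 lat mid -4.2 w 9.9 mean -4.2 ztop 130.8
-0.065 lat mid -4.2 w 9.7 mean -4.2 ztop 130.8
-0.055 lat mid -4.2 w 9.6 mean -4.2 ztop 130.9
-0.045 lat mid -4.2 w 9.4 mean -4.2 ztop 130.8
-0.035 lat mid -4.2 w 10.0 mean -4.3 ztop 130.8
-0.025 lat mid -4.2 w 9.9 mean -4.2 ztop 130.8
-0.015 lat mid -4.2 w 9.7 mean -4.2 ztop 130.6
-0.005 lat mid -4.4 w 6.9 mean -4.4 ztop 129.3
top 184 b range -0.08066814392707458 -0.008217816497973483
-0.085 lat mid -4.2 w 6.5 mean -3.9 ztop 135.2
-0.075 lat mid -4.5 w 8.5 mean -4.7 ztop 133.2
-0.065 lat mid -4.2 w 9.5 mean -4.6 ztop 134.5
-0.055 lat mid -3.7 w 10.2 mean -4.6 ztop 132.7
-0.045 lat mid -4.2 w 8.8 mean -4.5 ztop 133.0
-0.035 lat mid -4.1 w 10.3 mean -4.3 ztop 132.5
-0.025 lat mid -4.4 w 9.3 mean -4.7 ztop 133.4
-0.015 lat mid -4.7 w 8.2 mean -4.8 ztop 133.6
-0.005 lat mid -4.9 w 5.4 mean -5.0 ztop 130.3
```

{"name": "apply_moves", "arguments": {"commands": [[0.9, 0.1, -0.01, 0, 0, 0, 0], [0.9, 0, 0, 0, 0, 0, 0], [0.9, 0, 0, 0, 0, 0, 0]]}}

```text
time: 11.03
ee_pos: [0.5467, -0.1096, 0.1336]
tool_rot: [3.138, 0.0, 1.417]
contact_force: [-0.6, 0.5, -1.9]
width: 0.0239
```

```bash
python3 pin.py 5|head -1; python3 fit.py 5 | grep -E "wrist|top|-0.0[26]5"; python3 -c "
from h import *
print(m.read_state()['ee_pos'])"
```

```text
[ 0.5467 -0.1096  0.1336] [3.1376e+00 2.0000e-04 1.4167e+00] 0.0239 [-0.6  0.5 -1.9]
wrist 4613 b range -0.08254135614907723 -0.008021944378520586
-0.085 lat mid -0.3 w 9.0 mean -0.3 ztop 130.9
-0.075 lat mid -0.3 w 9.9 mean -0.3 ztop 130.9
-0.065 lat mid -0.3 w 9.8 mean -0.3 ztop 130.9
-0.055 lat mid -0.2 w 9.5 mean -0.3 ztop 130.9
-0.045 lat mid -0.3 w 9.4 mean -0.3 ztop 130.9
-0.035 lat mid -0.3 w 10.0 mean -0.4 ztop 130.8
-0.025 lat mid -0.2 w 9.9 mean -0.2 ztop 130.9
-0.015 lat mid -0.2 w 9.7 mean -0.3 ztop 130.7
-0.005 lat mid -0.2 w 7.3 mean -0.3 ztop 129.2
top 178 b range -0.08051904334319031 -0.008240372352438283
-0.075 lat mid -0.4 w 9.5 mean -0.7 ztop 134.0
-0.065 lat mid -0.5 w 9.2 mean -1.0 ztop 134.6
-0.055 lat mid -0.6 w 10.1 mean -0.8 ztop 134.1
-0.045 lat mid -0.1 w 9.8 mean -0.6 ztop 133.4
-0.035 lat mid -0.3 w 8.7 mean -0.6 ztop 134.0
-0.025 lat mid -0.5 w 10.3 mean -0.7 ztop 134.4
-0.015 lat mid -0.7 w 8.2 mean -0.9 ztop 133.1
-0.005 lat mid -1.1 w 5.3 mean -1.0 ztop 131.8
[ 0.54636246 -0.10956899  0.13366889]
```

Aligned: lateral offset 0.3 mm, axis height about 128 mm. Inserting.

{"name": "apply_moves", "arguments": {"commands": [[0.9, 0.038, 0.247, 0, 0, 0, 0], [0.9, 0.038, 0.247, 0, 0, 0, 0], [0.9, 0, 0, 0, 0, 0, 0]]}}

```text
time: 11.88
ee_pos: [0.5496, -0.0878, 0.1336]
tool_rot: [3.138, -0.001, 1.418]
contact_force: [-0.5, -0.0, -1.7]
width: 0.024
```

{"name": "apply_moves", "arguments": {"commands": [[0.9, 0.038, 0.247, 0, 0, 0, 0], [0.9, 0.038, 0.247, 0, 0, 0, 0], [0.9, 0, 0, 0, 0, 0, 0]]}}

```text
time: 12.13
ee_pos: [0.5527, -0.068, 0.1337]
tool_rot: [3.138, -0.001, 1.418]
contact_force: [0.4, -0.4, -0.9]
width: 0.0238
```

{"name": "apply_moves", "arguments": {"commands": [[0.9, 0.03, 0.2, 0, 0, 0, 0], [0.9, 0.03, 0.2, 0, 0, 0, 0], [0.9, 0, 0, 0, 0, 0, 0]]}}

```text
time: 12.38
ee_pos: [0.555, -0.0526, 0.1336]
tool_rot: [3.138, -0.0, 1.418]
contact_force: [0.2, 0.8, -0.9]
width: 0.0239
```

{"name": "apply_moves", "arguments": {"commands": [[0.9, 0.03, 0.2, 0, 0, 0, 0], [0.9, 0.03, 0.2, 0, 0, 0, 0], [0.9, 0, 0, 0, 0, 0, 0]]}}

```text
time: 12.63
ee_pos: [0.5575, -0.0367, 0.1336]
tool_rot: [3.138, -0.001, 1.418]
contact_force: [0.5, 0.1, -1.0]
width: 0.0238
```

{"name": "apply_moves", "arguments": {"commands": [[0.9, 0.008, 0.05, 0, 0, 0, 0], [0.9, 0.008, 0.05, 0, 0, 0, 0], [0.9, 0, 0, 0, 0, 0, 0]]}}

```text
time: 12.88
ee_pos: [0.5579, -0.0339, 0.1336]
tool_rot: [3.138, 0.0, 1.417]
contact_force: [-1.2, 0.2, -1.7]
width: 0.0239
```

{"name": "apply_moves", "arguments": {"commands": [[0.9, 0.008, 0.05, 0, 0, 0, 0], [0.9, 0.008, 0.05, 0, 0, 0, 0], [0.9, 0, 0, 0, 0, 0, 0]]}}

```text
time: 13.13
ee_pos: [0.5581, -0.0332, 0.1338]
tool_rot: [3.138, 0.007, 1.418]
contact_force: [-1.7, -10.2, 0.5]
width: 0.0237
```

{"name": "apply_moves", "arguments": {"commands": [[0.9, 0, 0, -0.06, 0, 0, 0], [0.9, 0, 0, 0, 0, 0, 0]]}}

```text
time: 13.3
ee_pos: [0.5584, -0.0332, 0.1317]
tool_rot: [3.137, 0.006, 1.418]
contact_force: [-1.5, -9.5, 0.1]
width: 0.0239
```

{"name": "apply_moves", "arguments": {"commands": [[0.55, 0, 0, 0, 0, 0, 0], [0.55, 0, 0, 0, 0, 0, 0], [0.55, 0, 0, 0, 0, 0, 0], [0.55, 0, 0, 0, 0, 0, 0]]}}

```text
time: 13.63
ee_pos: [0.5586, -0.0298, 0.1313]
tool_rot: [3.138, -0.0, 1.417]
contact_force: [0.1, -0.4, 0.3]
width: 0.0407
```

```bash
python3 pin.py 6|grep -v scene; python3 fit.py 6|grep -E "wrist|top|-0.0"
```

```text
[ 0.5586 -0.0298  0.1313] [ 3.1375e+00 -2.0000e-04  1.4167e+00] 0.0407 [ 0.1 -0.4  0.3]
wrist pin_neck 0.84 [313.4 252.2] [ 0.5628 -0.0024  0.128 ] [0.5636 0.0034 0.1461]
wrist pin_neck 0.27 [311.7 242.6] [0.5628 0.0019 0.128 ] [0.5631 0.0039 0.1347]
wrist pin_tip 0.86 [316.6  56.1] [0.5757 0.0729 0.128 ] [0.5765 0.0765 0.1046]
wrist case_eye 0.87 [313.3 242. ] [0.5635 0.0021 0.128 ] [0.5635 0.0022 0.1283]
wrist case_eye 0.28 [316.9 137.1] [0.5714 0.0442 0.128 ] [0.5712 0.0447 0.1455]
top pin_neck 0.86 [440.9 167.3] [ 0.749  -0.2363  0.128 ] [ 0.7827 -0.2639  0.0228]
top pin_neck 0.81 [483.1 279.7] [ 0.5184 -0.3116  0.128 ] [ 0.53   -0.3478  0.0188]
top pin_tip 0.65 [411.7 200.4] [ 0.6784 -0.1745  0.128 ] [ 0.7115 -0.2012 -0.0022]
top pin_tip 0.62 [454.8 278.5] [ 0.5202 -0.2557  0.128 ] [ 5.340e-01 -2.917e-01 -3.000e-04]
top pin_tip 0.5 [289.3 245.8] [0.5824 0.0728 0.128 ] [0.586  0.0733 0.1061]
top case_eye 0.94 [326.9 255.4] [ 0.5638 -0.0025  0.128 ] [0.504  0.016  0.5315]Traceback (most recent call last):
  File "fit.py", line 12, in <module>
    print(c,k.sum(),"b range",b.min(),b.max())
                              ~~~~~^^
    return umr_minimum(a, axis, None, out, keepdims, initial, where)
ValueError: zero-size array to reduction operation minimum which has no identity
```

View pics/p6.png

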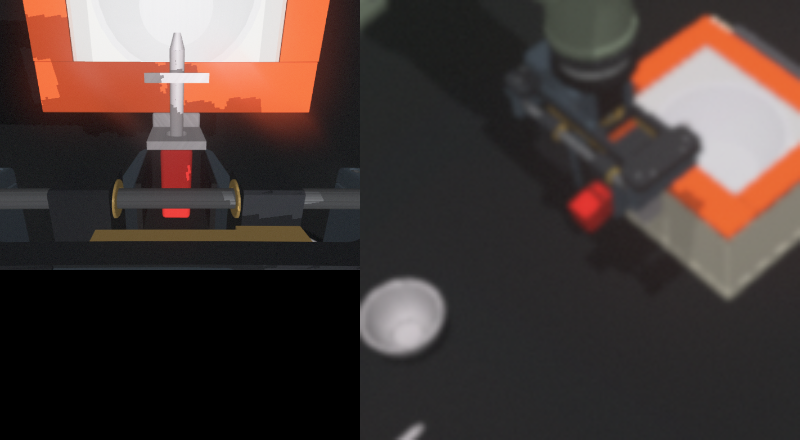

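The pin is released and passes through both eyes: wrist view, tip at (177,35), cover eye at (176,78), case eye at (176,138). Its handle is against the case plate. Retracting.

{"name": "apply_moves", "arguments": {"commands": [[0.45, 0, -0.05, 0.2, 0, 0, 0], [0.45, 0, 0, 0.5, 0, 0, 0], [0.45, 0, 0, 0.9, 0, 0, 0], [0.45, 0, 0, 1, 0, 0, 0], [0.45, 0, 0, 1, 0, 0, 0]]}}

```text
time: 14.65
ee_pos: [0.558, -0.0322, 0.2772]
tool_rot: [3.138, 0.0, 1.417]
contact_force: [0.2, -0.8, -0.3]
width: 0.0501
```

{"name": "apply_moves", "arguments": {"commands": [[0.45, -0.5, -0.8, 0.2, 0, 0, 0], [0.45, -0.5, -0.8, 0.2, 0, 0, 0], [0.45, -0.5, -0.8, 0, 0, 0, 0], [0.45, -0.5, -0.8, 0, 0, 0, 0], [0.45, -0.5, -0.8, 0, 0, 0, 0]]}}

```text
time: 15.07
ee_pos: [0.4574, -0.1933, 0.2923]
tool_rot: [3.136, 0.001, 1.417]
contact_force: [-0.3, -1.4, -0.5]
width: 0.0504
```

```bash
python3 - <<'E'
from h import *
s=m.read_state();print(s["time"],s["ee_pos"],s["contact_force"])
p,D=m.camera("scene");t,T=m.camera("top");cal=m.calibration("top");np.savez("end.npz",p=t,D=T)
cv2.imwrite("pics/end.png",np.hstack([cv2.resize(p[160:300,220:360],(400,400),interpolation=2),cv2.resize(t[200:310,240:350],(400,400),interpolation=2)])[:,:,::-1])
Y=np.array([np.sin(.1535),np.cos(.1535)]);X=np.array([Y[1],-Y[0]]);eye=np.array([.5637,.0032])
q=[]
for v in range(200,310):
  for u in range(200,400):
    if T[v,u]>0:
      P=w(cal,(u,v),depth=T[v,u]);r=P[:2]-eye;q.append([r@X,r@Y,P[2],*t[v,u]])
q=np.array(q)
red=(q[:,3]>110)&(q[:,4]<70)&(q[:,5]<70)&(q[:,1]<0)&(q[:,2]>.09)
print("handle b",q[red,1].min(),q[red,1].max(),"z",np.median(q[red,2]),red.sum())
for lo in np.arange(-.07,.08,.01):
  k=(abs(q[:,0])<.003)&(q[:,1]>=lo)&(q[:,1]<lo+.01);print(round(lo*1e3),np.percentile(q[k,2],[50,90]).round(3) if k.any() else None)
for lo in (.03,.1,.17):
  k=(abs(q[:,0]+.09)<.01)&(abs(q[:,1]-lo)<.01);print("cover z",lo,np.median(q[k,2]).round(4))
for n in("dish","reagent","beaker"):
  r=m.place_of(n,"top")[0];print(n,np.round(r["uv"]),w(cal,r["uv"],z=0).round(3))
E
```

```text
15.0667 [ 0.45738818 -0.19331333  0.29231149] [-0.32412641 -1.41832904 -0.49064767]
handle b -0.07101988120153672 -0.007103388142788376 z 0.12169620792108593 51
-70 [0.128 0.132]
-60 [0.127 0.132]
-50 [0.13  0.133]
-40 [0.131 0.134]
-30 [0.133 0.136]
-20 [0.134 0.138]
-10 [0.134 0.147]
0 [0.133 0.147]
10 [0.132 0.135]
20 [0.132 0.135]
30 [0.134 0.137]
40 [0.145 0.151]
50 [0.137 0.139]
60 [0.137 0.14 ]
70 [0.107 0.126]
80 [0.106 0.109]
cover z 0.03 0.1082
cover z 0.1 0.1079
cover z 0.17 0.1084
dish [426. 321.] [ 0.44  -0.226  0.   ]
reagent [119. 290.] [0.5   0.449 0.   ]
beaker [134. 234.] [0.627 0.425 0.   ]
```

View pics/end.png

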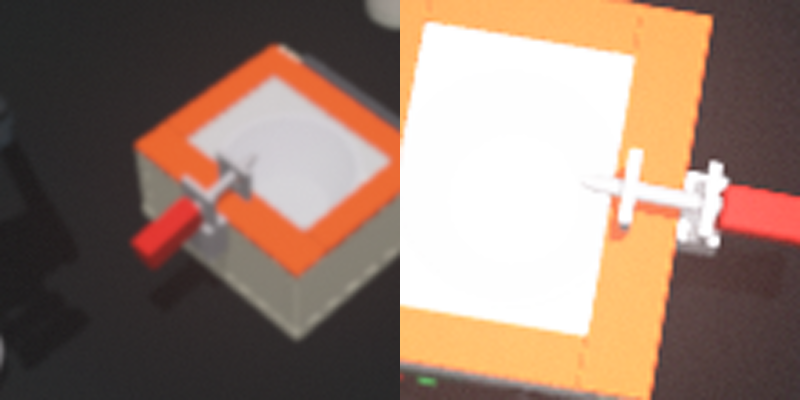

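```bash
python3 - <<'E'
from h import *
d=np.load("end.npz");t,T=d["p"],d["D"];cal=m.calibration("top")
Y=np.array([np.sin(.1535),np.cos(.1535)]);X=np.array([Y[1],-Y[0]]);eye=np.array([.5637,.0032])
q=[]
for v in range(240,275):
  for u in range(280,370):
    if T[v,u]>0:
      P=w(cal,(u,v),depth=T[v,u]);r=P[:2]-eye;q.append([r@X,r@Y,P[2],*t[v,u]])
q=np.array(q)
k=(abs(q[:,0])<.008)&(q[:,1]>.052)&(q[:,2]>.118);print("tip b",np.sort(q[k,1])[-6:].round(4))
k=(abs(q[:,0])<.009)&(q[:,1]<-.0)&(q[:,1]>-.014);o=np.argsort(q[k,1]);print(q[k][o].round(4)[:,[1,2,3,4]])
E
```

```text
tip b [0.0673 0.0684 0.0686 0.069  0.0706 0.071 ]
[[-1.380e-02  1.387e-01  2.550e+02  1.090e+02]
 [-1.360e-02  1.349e-01  2.550e+02  1.080e+02]
 [-1.320e-02  1.378e-01  2.550e+02  1.100e+02]
 [-1.300e-02  3.100e-03  1.080e+02  9.100e+01]
 [-1.300e-02  1.369e-01  2.550e+02  1.080e+02]
 [-1.280e-02  1.376e-01  2.550e+02  1.090e+02]
 [-1.270e-02  1.100e-03  1.880e+02  1.780e+02]
 [-1.260e-02  1.338e-01  2.550e+02  1.090e+02]
 [-1.260e-02  1.389e-01  2.550e+02  1.080e+02]
 [-1.240e-02  9.000e-04  2.410e+02  2.380e+02]
 [-1.230e-02  1.375e-01  2.550e+02  1.060e+02]
 [-1.220e-02  1.386e-01  2.550e+02  1.080e+02]
 [-1.200e-02  8.000e-04  2.260e+02  2.200e+02]
 [-1.190e-02  1.387e-01  2.550e+02  1.080e+02]
 [-1.160e-02  1.366e-01  2.550e+02  1.040e+02]
 [-1.160e-02  2.900e-03  1.760e+02  1.570e+02]
 [-1.130e-02  1.385e-01  2.550e+02  1.010e+02]
 [-1.110e-02  1.353e-01  2.550e+02  1.020e+02]
 [-1.070e-02  1.358e-01  2.550e+02  1.000e+02]
 [-1.050e-02  1.400e-01  2.550e+02  1.000e+02]
 [-1.030e-02  1.394e-01  2.540e+02  9.600e+01]
 [-1.030e-02  1.381e-01  2.540e+02  9.400e+01]
 [-1.000e-02  1.
[... 1305 characters left out ...]
000e-03  1.287e-01  2.540e+02  2.540e+02]
 [-3.700e-03  1.286e-01  2.540e+02  2.540e+02]
 [-3.000e-03  1.464e-01  2.540e+02  2.540e+02]
 [-2.600e-03  1.494e-01  2.540e+02  2.540e+02]
 [-2.400e-03  1.474e-01  2.550e+02  2.550e+02]
 [-2.200e-03  1.522e-01  2.550e+02  2.540e+02]
 [-2.000e-03  1.487e-01  2.550e+02  2.550e+02]
 [-2.000e-03  1.469e-01  2.550e+02  2.550e+02]
 [-1.700e-03  1.491e-01  2.550e+02  2.550e+02]
 [-1.700e-03  1.470e-01  2.550e+02  2.550e+02]
 [-1.400e-03  1.476e-01  2.550e+02  2.550e+02]
 [-1.100e-03  1.442e-01  2.550e+02  2.550e+02]
 [-8.000e-04  1.461e-01  2.550e+02  2.550e+02]
 [-5.000e-04  1.460e-01  2.550e+02  2.550e+02]
 [-4.000e-04  1.468e-01  2.550e+02  2.540e+02]]
```

The handle has settled tilted by about 0.16 rad within the eye clearance. Its lower edge is on the plate and its tip is at 71 mm, where 71.7 mm is expected for contact. Handing in.

```bash
python3 -c "
from rig import manip as m
print(m.finish_job())"
```

```text
the job is handed in; nothing more can be done
None
```

The job is done and handed in. The guard cover is shut, and the medium red-handled pin (78 mm shaft) is pushed through both eyes and released. It took about 15 s of the 61 s allowed, and no verdict was reported.

**Cover:** I pushed it down along its arc, at roughly 0.4 rad/s by the commanded steps near the end, so well under the slam limit. It met its stop with a brief 24 N reading at the wrist. Its top face measures 108 mm at three places, which is fully shut.

**Pin:** I pushed it in until the plate pushed back with about 10 N, then let go. The last look shows the shaft through both eyes, with the tip about 71 mm past the case eye.

**One check not perfect:** after release the pin sagged, handle down, by about 0.16 rad in the loose eyes. The handle's lower edge is against the plate by calculation, but its upper edge stands about 4.5 mm off. I did not push it again.

**Bystanders:** the dish, bottle and beaker were found where they started. The dish and beaker estimates differed by up to 8 mm, which I put down to the detector. I moved only the cover and that pin, and the gripper was clear of everything when I handed in.

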